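Reset the upper electrode of a bench spot welder with a seized collet knob

TASK

The tips of the bench spot welder have been dressed and no longer meet: break the seized collet knob on the upper arm loose with a short firm twist anticlockwise, then turn it on freely by about a sixth of a turn until the copper electrode is let go. Slide the electrode down until its tip rests gently on the lower tip, without pressing the soft copper tips hard together, then turn the knob back clockwise until it is tight again with the tips still touching. Let go, and leave the rack of glass stems, the tin, the tweezers and the pliers where they are.

Things in the scene. Friction and masses are not known exactly. Their poses are not given: they have to be found in the camera images.
- welder: bench spot welder, fixed: pale cabinet (200 deep, 160 wide, 205 high, black front 102 mm from the electrode axis), two level brass arms (24 wide) reaching out of its front, one above the other. Origin: on the bench below the vertical electrode axis; x points from there to the cabinet, z up. Upper arm's round end: 36 across, 136 to 166 mm up, then a 26 mm thick threaded neck to 181 mm
- knob_mid (a point): centre of the round knurled steel collet knob (44 diameter, 26 high, vertical axis, rod through its middle, dark groove on top along its x); 194 mm above the bench. It is seized: up to about 0.25 rad it gives only springily and needs a firm twist, 0.3 to 0.6 N m (25 N of grip or more, else the fingers slip), until it breaks loose with a snap; then it runs freely with about 0.1 N m
- collet_knob (a joint): angle of the collet knob, rad: 0 = tight against its stop, as found; grows when turned anticlockwise seen from above (loosening), stop at 1.65. As found, the collet holds the electrode fast until the knob is past 0.7 rad; from there on the electrode can be slid
- electrode: upper electrode: copper rod, 10 diameter, up through the knob. Origin: its flat top end, 48 mm above the knob's top face as found; z up. Moves only up and down; once let go it drags with 3 N and stays where left. Its tip is 7 to 20 mm above the lower tip: the gap is unknown (tips wear), so feel or see it. The tips meet with the rod's top 28 to 41 mm above the knob's top face
- lower_arm: lower brass arm, fixed; origin on the electrode axis at its underside, 45 mm above the bench. It carries the short lower electrode, a 10 mm copper rod with its tip up, 90 to 103 mm above the bench (unknown beforehand). The lower electrode is sprung: it gives 1 mm for each 6 N. More than 15 N between them spoils the soft copper tips
- stem_rack: small wooden rack, 120 x 160, with glass stems and wires standing on it, about 145 high with the wires; origin at the centre of its underside. Leave alone
- tin: open tin, 73 diameter, 100 high, with a brush and files in it; origin at the centre of its underside. Leave alone
- tweezers: steel tweezers lying flat, 145 long, 8 high, along their x; origin on the bench at their middle. Leave alone
- pliers: pliers with black grips lying flat, 150 long, 12 high, jaws to their x; origin on the bench under the pivot. Leave alone

How it is judged (in metres and radians):
On the way, in this order (a step that is already met when the one before it is completed fails the run):
1. the knob is broken loose and turned until the collet lets go (past 0.8 rad) (value of joint collet_knob above 0.8 rad), for 0.1 s.
2. with the knob loose, the upper tip rests on the lower tip (contact force between electrode and lower_arm above 0.3 N and value of joint collet_knob above 0.7 rad), for 0.2 s.
At the end, for the whole second after the job is handed in: the knob is turned back to within 0.2 rad of its tight stop, the upper tip touches the lower tip (0.3 to 15 N) and the electrode is at rest (value of joint collet_knob below 0.2 rad and contact force between electrode and lower_arm between 0.3 and 15 N and linear speed of electrode below 0.005 m/s).
It fails at once if the copper tips are pressed together with more than 15 N (contact force between electrode and lower_arm above 15 N).
It fails at once if the stem rack, tin, tweezers or pliers are moved by more than 20 mm (distance of any of stem_rack, tin, tweezers, pliers from where it was at the start of the episode above 0.02 m).
It also fails if it takes over 72 s, if anything falls off the work surface, if the arm or the gripper's body presses on something with over 40 N, if the wrist force passes 120 N, or if a joint passes its speed limit or range.

ROBOT

A 6-joint arm with a two-finger parallel gripper is mounted at the origin on the work surface. World frame = base frame: x ahead of the robot, y to its left, z up, the work surface at z = 0. Lengths are in m, angles in degrees, forces in N, time in s.
With the tool pointing down it reaches from about 0.25 to 0.725 m from the base axis. Payload 9.7 kg.
Tool frame: the origin (TCP) lies midway between the tips of the shut fingers; the grasp point (between the pads) lies 19 mm behind it (bot.pinch_z is the distance from the TCP to the grasp point, in m); z points along the fingers, y is the direction in which the jaws open and shut (so a half turn about z gives the same grasp; the last joint's range is limited). The gripper opens to 85 mm and grips with 20 to 120 N. Pads are 22 mm wide; open, the fingers measure 114 mm over their backs; the gripper's body (76 mm by 85 mm) begins 54 mm behind the grasp point. The pads swing forward as they close: fully open they stand 13 mm farther back than shut.
Start: joints at [-68.411, 4.979, 10.078, 95.1, 0, 90], TCP at [0.202, -0.511, 0.231] pointing down, gripper open.
Joint ranges: [-179.16, 179.16], [-48.56, 103.87], [-65.8, 70.77], [-126.05, 130.52], [-82.76, 87.17], [-180, 180]. Speed limits (degrees/s): [127.2, 127.2, 147.25, 180, 180, 180].

INTERFACE

Orientations are given as [roll, pitch, yaw] about the fixed x, y, z axes, in that order (R = Rz(yaw) Ry(pitch) Rx(roll)).
In Python, from workcell import bot, imaging gives the robot as it stands.
- The arm moves only by the tool servo_tool, never from a script. Its argument "moves" is a list that holds one entry, the list of rows, each a list of 7 numbers: the turn, a rotation vector about the tool's x, y, z in rad, then the shift along the tool's x, y, z in cm, then the finger opening in cm, from 0 to 8.54. A call has 1 to 12 rows; each row shifts and turns the pose as measured when the row begins, along the tool's axes as they then stand; what a row does not reach is not made up. A row lasts 1/12 s, in which the tool goes at most 41.7 mm and 7.16 degrees, less where a joint would pass 70% of its speed; a pose out of reach is approached as far as the arm can. A call is refused whole if a number of a shift passes 4.17 or a number of a turn 0.125, either way. A call with a gripper value outside its range is refused whole. The fingers move at their own pace and stop on an object; "force" is the grip in N (left out, the last holds). Time passes only in rows, so rows that do not move let the fingers close. It gives the time, the measured TCP pose, the force and the opening at its end, in the units of the state.
- bot.get_obs(): the state, without advancing time (a new reading comes with each control period).
- imaging.camera(name): name is "scene" or "side" or "wrist"; returns the picture (480x640x3 uint8, blue, green, red); there is no depth.
- imaging.calibration(name): a dict with "fx", "fy", "cx", "cy" (pixels), "camera_from_world" (4x4, takes a point from world to camera coordinates). Camera axes: x right, y down, z forward; pixel columns grow to the right and rows downward; lengths in m; the calibration is good to about 2 mm. A picture is of the moment at which its call begins: read the wrist's pose just before it. calibration takes no time and is no camera call; for the wrist camera it gives the pose at the moment of the call.
- bot.job_done(): hands the job in, once; it reports no verdict.
The state is a dict: "time": time; "q": joint angles; "qd": joint speeds; "joint_efforts": joint torques, N m; "ee_pos": TCP position; "tcp_rot": TCP orientation; "wrist_force": force on the tool from outside, world axes, zero at the start; "torque": the same for the moment, N m; "opening": finger opening in m.
Only numpy, scipy, OpenCV 4.12 (cv2) and the standard library are available. Lean on these libraries where they do the work, as an engineer would, in place of code of your own. Each camera call takes 0.05 s, during which the arm holds its last target.

## Working session

There is one attempt and no reset: what is moved stays moved. The work goes in short steps, Python scripts to look and compute and a tool call to move; the robot and the scene stay as the last step left them, time stands still between calls to the robot, and variables do not carry over. Pictures are saved under pics/ and viewed, and the job is handed in when it is done.

Besides the shell and the picture viewer there is one more tool, called by a JSON object that holds its "name" and its "arguments". servo_tool: Moves the arm, as the interface text tells. Its arguments: {"type":"object","properties":{"moves":{"type":"array","items":{"type":"array","items":{"type":"array","items":{"type":"number"}}}},"force":{"type":"number"}},"required":["moves"]}

```bash
ls; mkdir -p pics; python3 - <<'E'
from workcell import bot, imaging
import cv2
for n in ("scene","side","wrist"):
    cv2.imwrite(f"pics/{n}0.png",imaging.camera(n))
    print(n,imaging.calibration(n))
print(bot.get_obs(),bot.pinch_z)
E
```

```text
pics
scene {'fx': 494.2156357427091, 'fy': 494.2156357427091, 'cx': 326.1125991617472, 'cy': 243.11877152829115, 'camera_from_world': array([[-0.02442486,  0.99969102, -0.00461369,  0.02601629],
       [ 0.57843924,  0.0103683 , -0.81565957, -0.25731358],
       [-0.81535972, -0.02259111, -0.57851376,  1.33602002],
       [ 0.        ,  0.        ,  0.        ,  1.        ]])}
side {'fx': 480.8269477492959, 'fy': 480.8269477492959, 'cx': 318.79091176025486, 'cy': 231.86180303510946, 'camera_from_world': array([[ 0.92272044, -0.38501493,  0.01872134, -0.58099255],
       [-0.24736422, -0.62867896, -0.73727451,  0.28345642],
       [ 0.2956314 ,  0.67566728, -0.67533385,  0.69245318],
       [ 0.        ,  0.        ,  0.        ,  1.        ]])}
wrist {'fx': 341.78890112180676, 'fy': 341.78890112180676, 'cx': 321.23011579586256, 'cy': 244.59945470487125, 'camera_from_world': array([[ 0.36824877, -0.92972643, -0.00126558, -0.55064772],
       [-0.88872837, -0.35240925,  0.29320575, -0.03750258],
       [-0.27304713, -0.1068479 , -0.95604853,  0.37899429],
       [ 0.        ,  0.        ,  0.        ,  1.        ]])}
{'time': 0.15, 'q': array([-6.84138029e+01,  5.00391192e+00,  1.00434978e+01,  9.50992547e+01,
       -5.42428879e-04,  8.99998081e+01]), 'qd': array([ 0.01623318, -0.19653556,  0.06107306,  0.0127479 , -0.03712274,
       -0.08813657]), 'joint_efforts': array([-9.65988556e-05, -5.20760465e+01,  4.65044689e+01,  1.37831239e-02,
       -5.99199461e-05,  8.46474677e-07]), 'ee_pos': array([ 0.20227617, -0.51125842,  0.23073304]), 'tcp_rot': array([-1.79940331e+02,  5.42228773e-04,  2.15863896e+01]), 'wrist_force': array([ 0.21520649, -0.20820516,  0.0253451 ]), 'torque': array([ 0.00589942,  0.0100347 , -0.03812276]), 'opening': 0.08579051647657986} 0.0187
```

View pics/scene0.png

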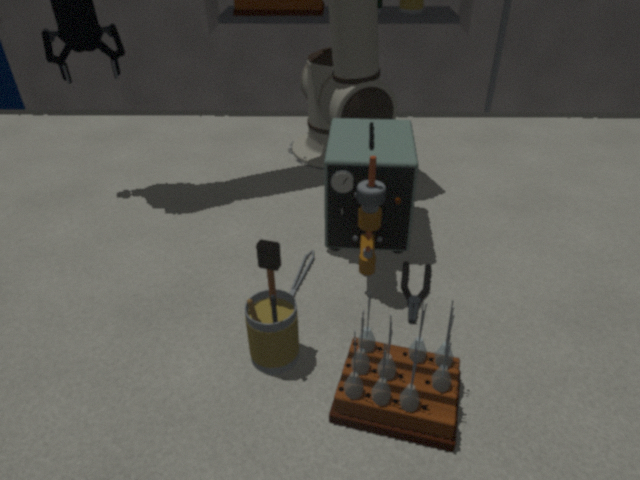

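View pics/side0.png

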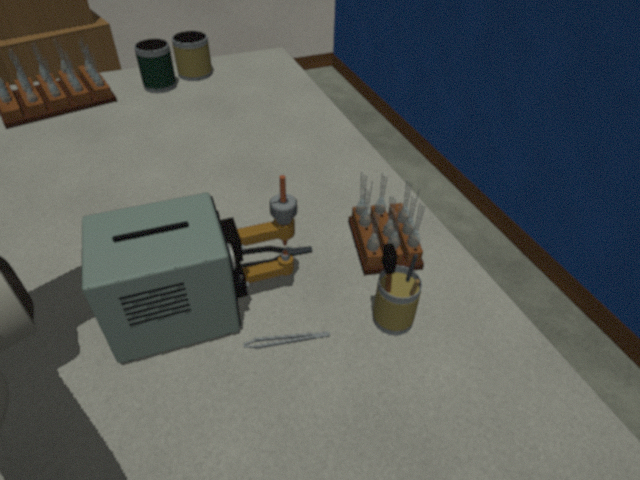

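View pics/wrist0.png

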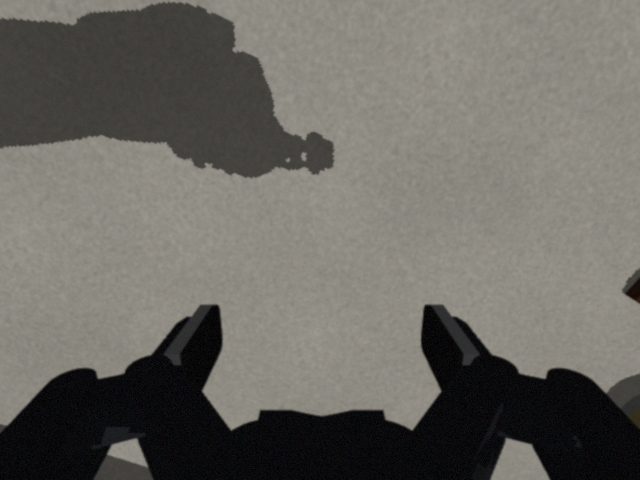

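The scene view shows the welder facing away from the robot: knob at about (371,190) and rod top at (373,157). In the side view the knob is at about (283,207) and the rod top at (283,178). I'll segment these and triangulate.

```bash
python3 - <<'E'
import cv2,numpy as np
a=cv2.imread('pics/scene0.png')[130:290,310:450];b=cv2.imread('pics/side0.png')[160:300,210:350]
c=np.hstack([cv2.resize(a,(400,457),interpolation=cv2.INTER_CUBIC),cv2.resize(b,(400,400),interpolation=cv2.INTER_CUBIC)[:457] if 0 else cv2.resize(b,(400,457),interpolation=cv2.INTER_CUBIC)])
cv2.imwrite('pics/crop0.png',cv2.convertScaleAbs(c,alpha=1.6))
for n,(x0,x1,y0,y1) in dict(scene=(350,395,140,260),side=(260,310,165,275)).items():
    im=cv2.imread(f'pics/{n}0.png'); h=cv2.cvtColor(im,cv2.COLOR_BGR2HSV)
    m=cv2.inRange(h,(0,110,60),(11,255,255)); mm=np.zeros_like(m); mm[y0:y1,x0:x1]=m[y0:y1,x0:x1]
    N,l,s,ce=cv2.connectedComponentsWithStats(mm)
    for i in range(1,N):
        if s[i][4]>10:
            print(n,s[i],ce[i]); 
            ys,xs=np.where(l==i)
            for y in range(ys.min(),ys.max()+1,4): print(y,xs[ys==y].mean(),(ys==y).sum())
E
```

```text
scene [369 156   7  30  92] [371.42391304 169.83695652]
156 373.0 3
160 372.5 4
164 372.3333333333333 3
168 371.0 3
172 370.5 2
176 371.0 5
180 371.3333333333333 3
184 370.0 3
side [280 176   6  26  79] [282.35443038 187.81012658]
176 281.5 4
180 282.0 3
184 282.6666666666667 3
188 282.6666666666667 3
192 281.5 2
196 282.5 4
200 282.75 4
```

View pics/crop0.png

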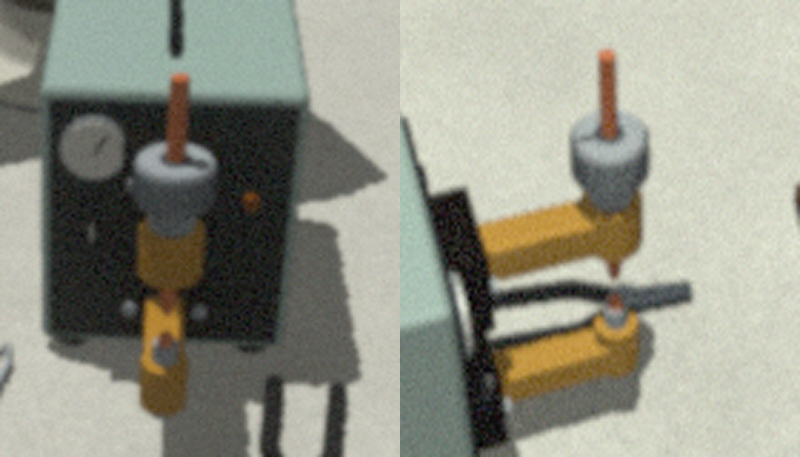

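```bash
cat > h.py <<'E'
import numpy as np
from workcell import bot, imaging
def ray(n,u,v,c=None):
    c=c or imaging.calibration(n); T=c["camera_from_world"];R=T[:3,:3];o=-R.T@T[:3,3]
    d=R.T@np.array([(u-c["cx"])/c["fx"],(v-c["cy"])/c["fy"],1]);return o,d/np.linalg.norm(d)
def plane(n,u,v,z,c=None):
    o,d=ray(n,u,v,c);return o+d*(z-o[2])/d[2]
def tri(*obs):
    A=np.zeros((3,3));b=np.zeros(3);rs=[ray(*x) for x in obs]
    for o,d in rs: P=np.eye(3)-np.outer(d,d);A+=P;b+=P@o
    p=np.linalg.solve(A,b);return p,[round(float(np.linalg.norm(np.cross(p-o,d))),4) for o,d in rs]
E
python3 - <<'E'
from h import *
print(tri(("scene",373,157),("side",282,176.3)))
print(tri(("scene",371.7,185.3),("side",283.3,201.7)))
for n,u,v,z in [("scene",373,157,.255),("side",282,176.3,.255),("scene",371.7,185.3,.207),("side",283.3,201.7,.207)]: print(n,plane(n,u,v,z))
E
```

```text
(array([0.58753477, 0.05690238, 0.25355217]), [0.0002, 0.0002])
(array([0.58702176, 0.05635554, 0.20604839]), [0.0013, 0.0013])
scene [0.59089537 0.05653596 0.255     ]
side [0.58691679 0.05527716 0.255     ]
scene [0.58673207 0.05723056 0.207     ]
side [0.58672853 0.05330661 0.207     ]
```

{"name": "servo_tool", "arguments": {"moves": [[[0,0,0,0,0,-4,8.5],[0,0,0,0,0,-4,8.5],[0,0,0,0,0,-4,8.5],[0,0,0,3.3,-2.25,0,8.5],[0,0,0,3.3,-2.25,0,8.5],[0,0,0,3.3,-2.25,0,8.5],[0,0,0,3.3,-2.25,0,8.5],[0,0,0,3.3,-2.25,0,8.5],[0,0,0,3.3,-2.25,0,8.5],[0,0,0,3.3,-2.25,0,8.5],[0,0,0,3.3,-2.25,0,8.5],[0,0,0,3.3,-2.25,0,8.5]]], "force": 80}}

```text
time: 1.15
ee_pos: [0.4093, -0.2097, 0.3524]
tcp_rot: [-179.5, -0.0, 20.8]
wrist_force: [0.2, -0.1, 0.1]
opening: 0.0845
```

{"name": "servo_tool", "arguments": {"moves": [[[0,0,0,3.3,-2.3,0,8.5],[0,0,0,3.3,-2.3,0,8.5],[0,0,0,3.3,-2.3,0,8.5],[0,0,0,3.3,-2.3,0,8.5],[0,0,0,3.3,-2.3,0,8.5],[0,0,0,3.3,-2.3,0,8.5],[0,0,0,3.3,-2.3,0,8.5],[0,0,0,2,-1.4,0,8.5],[0,0,0,0,0,0,8.5]]]}}

```text
time: 1.9
ee_pos: [0.587, 0.0614, 0.3504]
tcp_rot: [-179.4, 0.1, 21.2]
wrist_force: [-0.8, 0.1, -0.0]
opening: 0.0851
```

```bash
python3 - <<'E'
from h import *
import cv2
o=bot.get_obs();print(o["time"],o["ee_pos"],o["tcp_rot"],o["q"])
c=imaging.calibration("wrist")
im=imaging.camera("wrist");cv2.imwrite("pics/w1.png",im)
T=c["camera_from_world"];print(-T[:3,:3].T@T[:3,3])
for p in [(.587,.056,.207),(.587,.056,.255)]:
    q=T[:3,:3]@p+T[:3,3];print(c["fx"]*q[0]/q[2]+c["cx"],c["fy"]*q[1]/q[2]+c["cy"])
E
```

```text
1.9 [0.58700712 0.06135414 0.35037844] [-1.79445673e+02  1.07085536e-01  2.11940566e+01] [  5.72272479  16.51400329  37.18247519 110.91955067   0.50567444
 164.52807819]
[0.65851923 0.08640901 0.49212155]
327.3584900995524 233.16914547397027
327.8336904362985 250.46752378641318
```

View pics/w1.png

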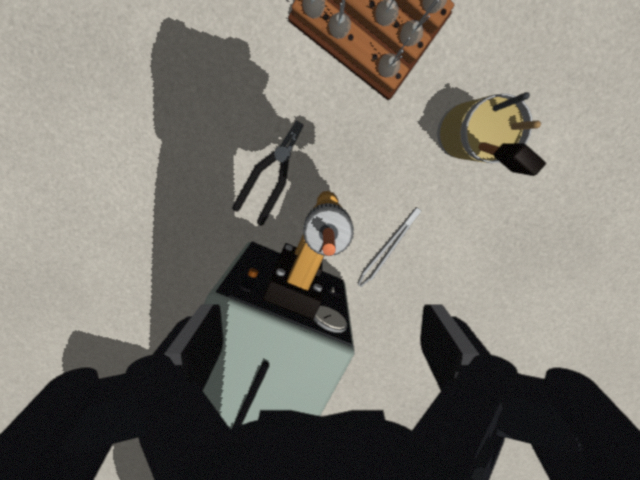

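```bash
python3 - <<'E'
from h import *
import cv2
im=cv2.imread("pics/w1.png")
cv2.imwrite("pics/w1c.png",cv2.resize(im[170:290,260:400],(700,600),interpolation=cv2.INTER_CUBIC))
h=cv2.cvtColor(im,cv2.COLOR_BGR2HSV)
m=cv2.inRange(h,(3,150,150),(13,255,255));m[:,:300]=0;m[:,360:]=0;m[:200]=0;m[280:]=0
ys,xs=np.where(m);print(len(xs),xs.mean(),ys.mean(),xs.min(),xs.max(),ys.min(),ys.max())
print(plane("wrist",xs.mean(),ys.mean(),.255))
E
```

```text
89 328.4157303370786 248.34831460674158 323 333 244 253
[0.58784211 0.05484041 0.255     ]
```

View pics/w1c.png

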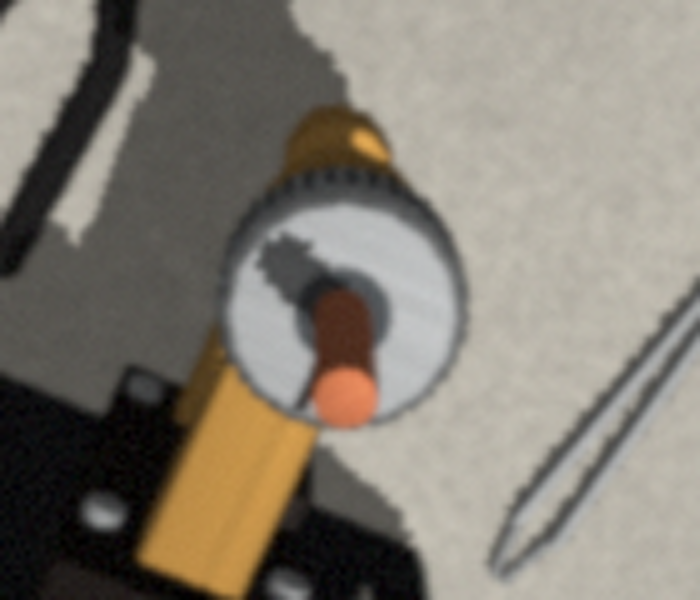

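{"name": "servo_tool", "arguments": {"moves": [[[-0.01,0,-0.11,0,0,2,8.5],[0,0,-0.11,0,0,2,8.5],[0,0,-0.11,0,0,2,8.5],[0,0,0,-0.4,0.5,2,8.5],[0,0,0,0,0,0,8.5]]]}}

```text
time: 2.37
ee_pos: [0.585, 0.0509, 0.2678]
tcp_rot: [179.9, 0.1, 41.0]
wrist_force: [-1.2, -0.2, -0.0]
opening: 0.0852
```

{"name": "servo_tool", "arguments": {"moves": [[[0,0,0,0.45,-0.17,2,8.5],[0,0,0,0,0,2,8.5],[0,0,0,0,0,0,8.5]]]}}

```text
time: 2.62
ee_pos: [0.586, 0.0524, 0.2298]
tcp_rot: [179.8, 0.0, 40.7]
wrist_force: [-0.7, -0.3, -0.6]
opening: 0.0851
```

```bash
python3 - <<'E'
from h import *
import cv2
o=bot.get_obs();print(o["time"],o["ee_pos"],o["tcp_rot"],o["wrist_force"])
a=imaging.camera("wrist");b=imaging.camera("side");c=imaging.camera("scene")
cv2.imwrite("pics/w2.png",np.hstack([cv2.resize(a,(400,300)),cv2.resize(b[100:325,150:450],(400,300))]))
cv2.imwrite("pics/s2.png",cv2.resize(c[40:260,240:480],(660,600)))
E
```

```text
2.6167 [0.58598463 0.05236177 0.2297626 ] [1.79824698e+02 4.61369252e-02 4.06857191e+01] [-0.74845463 -0.30092643 -0.6305285 ]
```

View pics/w2.png

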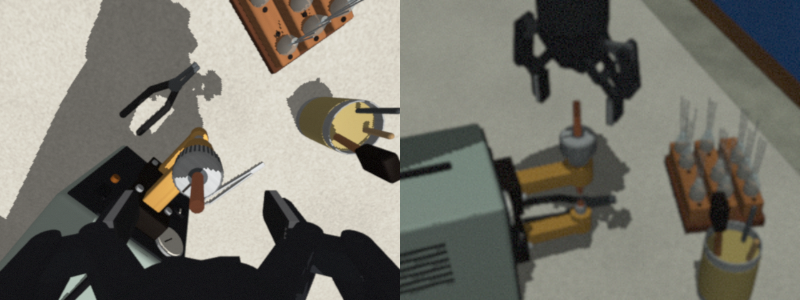

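View pics/s2.png

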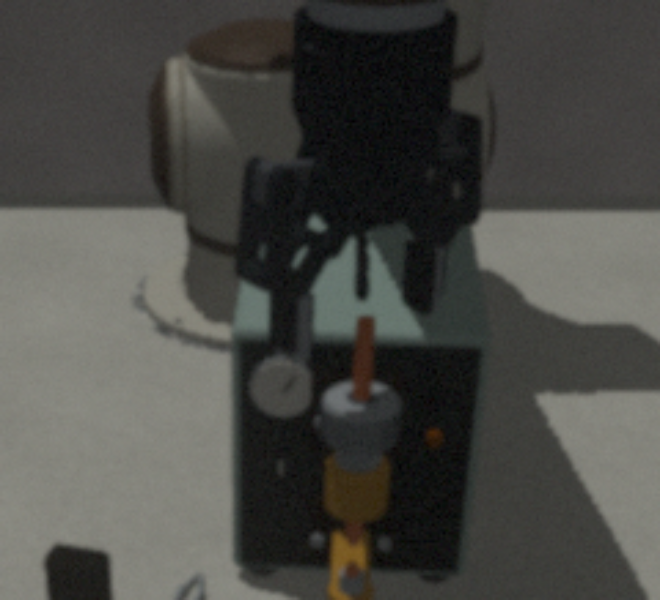

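{"name": "servo_tool", "arguments": {"moves": [[[0,0,0,0.3,-0.12,1.5,8.5],[0,0,0,0.1,-0.05,1.5,8.5],[0,0,0,0.1,-0.05,0.8,8.5],[0,0,0,0,0,0.2,8.5],[0,0,0,0,0,0,8.5]]]}}

```text
time: 3.18
ee_pos: [0.5926, 0.0572, 0.2023]
tcp_rot: [179.3, -0.7, 40.6]
wrist_force: [-0.4, -0.1, -0.1]
opening: 0.0852
```

```bash
python3 - <<'E'
from h import *
import cv2
o=bot.get_obs();print(o["time"],o["ee_pos"],o["tcp_rot"],o["wrist_force"],o["torque"],o["q"])
a=imaging.camera("wrist");b=imaging.camera("side")
cv2.imwrite("pics/w3.png",np.hstack([cv2.resize(a,(400,300)),cv2.resize(b[100:325,150:450],(400,300))]))
E
```

```text
3.1833 [0.59256667 0.05723758 0.20233443] [179.27131701  -0.74075107  40.61400793] [-0.35799233 -0.08081309 -0.0631992 ] [ 0.033169   -0.00426766  0.02562709] [  5.59947743   9.69923024  12.06332226  91.33932328  -0.1717953
 144.98864366]
```

View pics/w3.png

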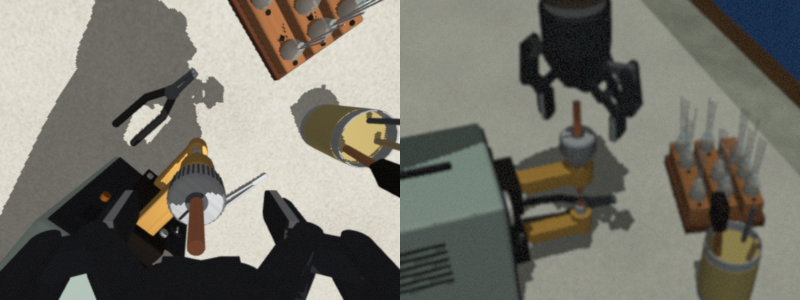

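{"name": "servo_tool", "arguments": {"moves": [[[0.012,-0.013,0,-0.5,-0.2,0.5,8.5],[0,0,0,0,0,0.4,8.5],[0,0,0,0,0,0.2,8.5],[0,0,0,0,0,0,8.5]]]}}

```text
time: 3.62
ee_pos: [0.5878, 0.0552, 0.1928]
tcp_rot: [179.9, -0.1, 40.6]
wrist_force: [-1.2, -0.2, -0.1]
opening: 0.0851
```

{"name": "servo_tool", "arguments": {"moves": [[[0,0,0,0,0,0.4,8.5],[0,0,0,0,0,0,5],[0,0,0,0,0,0,5],[0,0,0,0,0,0,5],[0,0,0,0,0,0,5]]]}}

```text
time: 4.03
ee_pos: [0.5877, 0.0552, 0.1882]
tcp_rot: [179.9, -0.0, 40.6]
wrist_force: [-0.4, 1.2, 0.3]
opening: 0.0497
```

```bash
python3 - <<'E'
from h import *
import cv2
o=bot.get_obs();print(o["time"],o["ee_pos"],o["tcp_rot"],o["wrist_force"],o["torque"],o["opening"])
a=imaging.camera("wrist");b=imaging.camera("side")
cv2.imwrite("pics/w4.png",np.hstack([cv2.resize(a,(400,300)),cv2.resize(b[130:280,200:350],(400,300))]))
E
```

```text
4.0333 [0.58767132 0.05515273 0.18818606] [ 1.79944946e+02 -4.19020322e-02  4.05952958e+01] [-0.43295951  1.19069044  0.32784236] [ 0.02271762 -0.00856645 -0.06086287] 0.049723037469161756
```

View pics/w4.png

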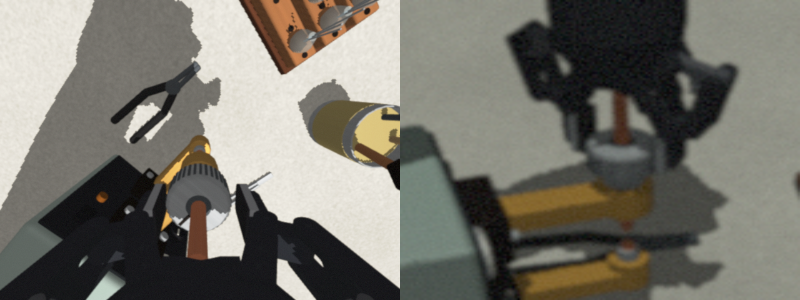

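{"name": "servo_tool", "arguments": {"moves": [[[0,0,0,0,0,0,3.8],[0,0,0,0,0,0,3.8],[0,0,0,0,0,0,3.8],[0,0,0,0,0,0,3.8]]], "force": 90}}

```text
time: 4.47
ee_pos: [0.5866, 0.0566, 0.1894]
tcp_rot: [-179.9, -0.1, 40.7]
wrist_force: [-0.4, -0.2, -0.2]
opening: 0.0405
```

```bash
python3 - <<'E'
from h import *
o=bot.get_obs();print(o["time"],o["ee_pos"],o["tcp_rot"],o["wrist_force"],o["torque"],o["opening"])
E
```

```text
4.4667 [0.58657743 0.05662052 0.18938219] [-1.79884004e+02 -1.09014821e-01  4.06596631e+01] [-0.43220831 -0.22890523 -0.18985161] [ 0.05505149  0.0926305  -0.01405127] 0.04047876109293312
```

```bash
python3 - <<'E'
from h import *
import cv2
a=imaging.camera("wrist");b=imaging.camera("side")
o=bot.get_obs();print(o["ee_pos"],o["wrist_force"],o["torque"],o["opening"])
cv2.imwrite("pics/w5.png",np.hstack([cv2.resize(a[200:440,200:440],(400,400)),cv2.resize(b[130:250,220:340],(400,400))]))
E
```

```text
[0.5865598  0.05664623 0.18937515] [-0.07282187  0.31505772 -0.73125317] [ 0.00800435 -0.01292579  0.02861745] 0.04121592525745008
```

View pics/w5.png

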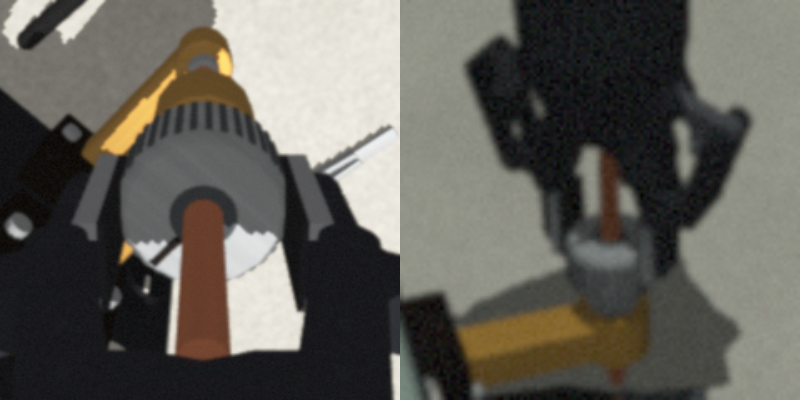

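{"name": "servo_tool", "arguments": {"moves": [[[0,0,-0.12,0,0,0,3.8],[0,0,-0.12,0,0,0,3.8],[0,0,-0.12,0,0,0,3.8],[0,0,-0.12,0,0,0,3.8]]], "force": 90}}

```text
time: 4.9
ee_pos: [0.5865, 0.0566, 0.1894]
tcp_rot: [-179.9, -0.2, 68.9]
wrist_force: [0.4, 0.0, 0.1]
opening: 0.0413
```

```bash
python3 - <<'E'
from h import *
o=bot.get_obs();print(o["time"],o["ee_pos"],o["tcp_rot"],o["wrist_force"],o["torque"],o["opening"])
E
```

```text
4.9 [0.58647122 0.05656529 0.1893832 ] [-1.79914200e+02 -1.71261443e-01  6.88978505e+01] [0.42639668 0.02796495 0.08320932] [ 0.2121173   0.10702445 -0.14615969] 0.04126755865607741
```

{"name": "servo_tool", "arguments": {"moves": [[[0,0,-0.12,0,0,0,3.8],[0,0,-0.12,0,0,0,3.8],[0,0,-0.12,0,0,0,3.8],[0,0,-0.12,0,0,0,3.8],[0,0,-0.12,0,0,0,3.8],[0,0,0,0,0,0,3.8],[0,0,0,0,0,0,3.8]]], "force": 90}}

```text
time: 5.48
ee_pos: [0.5863, 0.0565, 0.1894]
tcp_rot: [-180.0, -0.2, 104.9]
wrist_force: [0.0, 0.8, 0.3]
opening: 0.0414
```

```bash
python3 - <<'E'
from h import *
import cv2
a=imaging.camera("wrist");b=imaging.camera("scene")
o=bot.get_obs();print(o["time"],o["ee_pos"],o["tcp_rot"],o["wrist_force"],o["torque"],o["opening"])
cv2.imwrite("pics/w6.png",np.hstack([cv2.resize(a[200:440,200:440],(400,400)),cv2.resize(b[130:250,310:430],(400,400))]))
E
```

```text
5.5833 [0.58631624 0.05655807 0.1894588 ] [179.99390432  -0.24387738 104.85075603] [ 0.84455564  0.70108035 -0.48032751] [-0.01088877  0.25426006  0.07729254] 0.0409961877837768
```

View pics/w6.png

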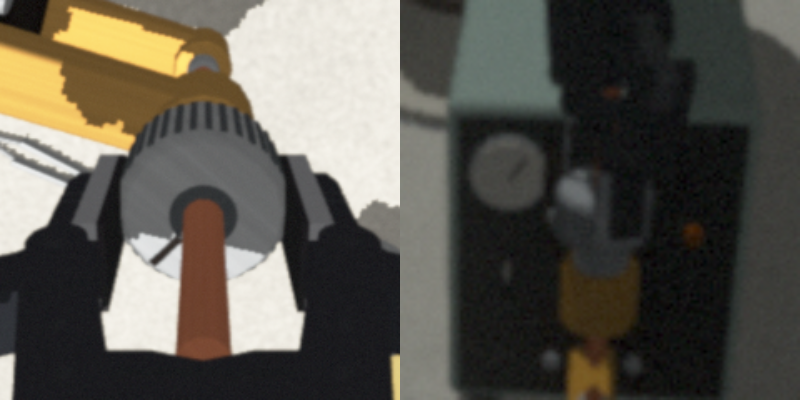

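{"name": "servo_tool", "arguments": {"moves": [[[0,0,0,0,0,0,6.5],[0,0,0,0,0,0,6.5],[0,0,0,0,0,0,6.5],[0,0,0,0,0,0,6.5],[0,0,0,0,0,-2,6.5],[0,0,0,0,0,-2.5,6.5],[0,0,0,0,0,-2.5,6.5],[0,0,0,0,0,-2.3,6.5],[0,0,0,0,0,0,6.5]]], "force": 40}}

```text
time: 6.33
ee_pos: [0.5854, 0.0559, 0.2846]
tcp_rot: [-179.8, -0.3, 104.2]
wrist_force: [-0.3, -0.3, 1.0]
opening: 0.0652
```

{"name": "servo_tool", "arguments": {"moves": [[[0,0,0,0,0.1,0,0],[0,0,0,0,0,0,0],[0,0,0,0,0,0,0],[0,0,0,0,0,0,0],[0,0,0,0,0,0,0],[0,0,0,0,0,0,0],[0,0,0,0,0,0.7,0],[0,0,0,0,0,0.7,0],[0,0,0,0,0,0.6,0],[0,0,0,0,0,0,0],[0,0,0,0,0,0,0]]], "force": 40}}

```text
time: 7.25
ee_pos: [0.5857, 0.0561, 0.2584]
tcp_rot: [-179.6, -0.3, 104.2]
wrist_force: [-0.1, -0.1, 0.1]
opening: 0.0003
```

```bash
python3 - <<'E'
from h import *
import cv2
a=imaging.camera("wrist");b=imaging.camera("side")
o=bot.get_obs();print(o["time"],o["ee_pos"],o["tcp_rot"],o["wrist_force"],o["torque"],o["opening"])
cv2.imwrite("pics/w7.png",np.hstack([cv2.resize(a[200:440,200:440],(400,400)),cv2.resize(b[130:290,200:360],(400,400))]))
E
```

```text
7.35 [0.58578635 0.05612474 0.25870619] [-179.59680985   -0.29193519  104.15138157] [-0.20240832 -0.18689712  1.17129796] [ 0.01507384 -0.05146344 -0.00412816] 5.445370127885419e-05
```

View pics/w7.png

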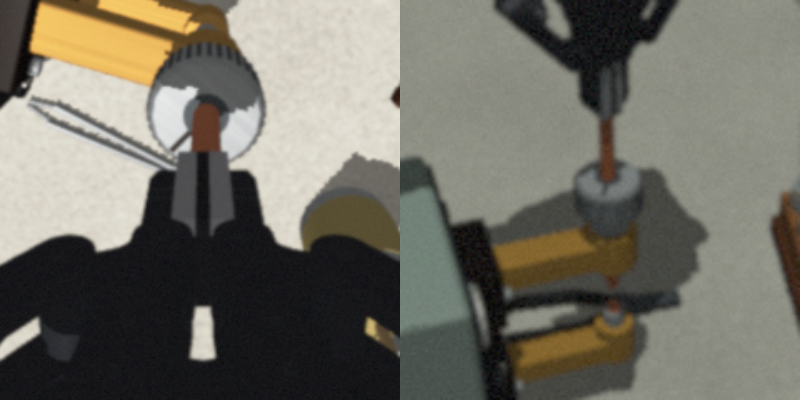

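{"name": "servo_tool", "arguments": {"moves": [[[0,0,0,0,0,0.2,0],[0,0,0,0,0,0.2,0],[0,0,0,0,0,0,0]]]}}

```text
time: 7.6
ee_pos: [0.586, 0.0562, 0.2551]
tcp_rot: [-179.7, -0.3, 104.2]
wrist_force: [-0.0, -0.6, 1.0]
opening: -0.0
```

{"name": "servo_tool", "arguments": {"moves": [[[0,0,0,0,0,0.2,0],[0,0,0,0,0,0.1,0]]]}}

```text
time: 7.77
ee_pos: [0.5862, 0.0562, 0.2525]
tcp_rot: [-179.7, -0.3, 104.2]
wrist_force: [-1.5, 0.9, 3.1]
opening: -0.0
```

{"name": "servo_tool", "arguments": {"moves": [[[0,0,0,0,0,0.15,0],[0,0,0,0,0,0.1,0]]]}}

```text
time: 7.93
ee_pos: [0.5862, 0.0562, 0.2503]
tcp_rot: [-179.8, -0.3, 104.2]
wrist_force: [-0.1, 0.0, 2.0]
opening: -0.0
```

{"name": "servo_tool", "arguments": {"moves": [[[0,0,0,0,0,0.1,0]]]}}

```text
time: 8.02
ee_pos: [0.5862, 0.0562, 0.2494]
tcp_rot: [-179.8, -0.3, 104.2]
wrist_force: [-0.4, 0.2, 3.4]
opening: 0.0003
```

{"name": "servo_tool", "arguments": {"moves": [[[0,0,0,0,0,0.1,0]]]}}

```text
time: 8.1
ee_pos: [0.5862, 0.0562, 0.2485]
tcp_rot: [-179.8, -0.3, 104.2]
wrist_force: [0.0, -0.4, 3.2]
opening: -0.0002
```

Steady drag is about 3 N. I'll look at the remaining gap before feeling further.

```bash
python3 - <<'E'
from h import *
import cv2
b=imaging.camera("side");a=imaging.camera("scene")
cv2.imwrite("pics/w8.png",np.hstack([cv2.resize(b[230:280,258:308],(400,400),interpolation=cv2.INTER_CUBIC),cv2.resize(a[205:265,340:400],(400,400),interpolation=cv2.INTER_CUBIC)]))
E
```

```text
(no output)
```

View pics/w8.png

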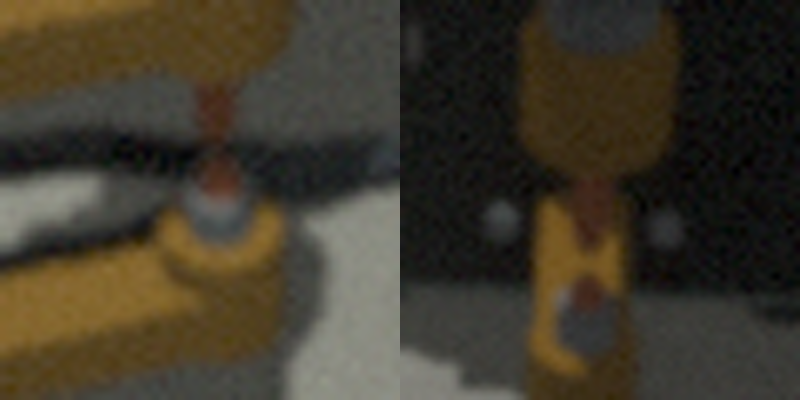

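{"name": "servo_tool", "arguments": {"moves": [[[0,0,0,0,0,0.07,0],[0,0,0,0,0,0.07,0]]]}}

```text
time: 8.37
ee_pos: [0.5862, 0.0562, 0.247]
tcp_rot: [-179.8, -0.3, 104.2]
wrist_force: [-0.8, 0.4, 1.7]
opening: 0.0001
```

{"name": "servo_tool", "arguments": {"moves": [[[0,0,0,0,0,0.06,0],[0,0,0,0,0,0.06,0]]]}}

```text
time: 8.53
ee_pos: [0.5861, 0.0562, 0.2457]
tcp_rot: [-179.8, -0.3, 104.2]
wrist_force: [-1.3, -0.6, 1.8]
opening: -0.0002
```

{"name": "servo_tool", "arguments": {"moves": [[[0,0,0,0,0,0.08,0]]]}}

```text
time: 8.62
ee_pos: [0.5862, 0.0562, 0.2449]
tcp_rot: [-179.8, -0.3, 104.2]
wrist_force: [0.2, 0.1, 1.9]
opening: -0.0001
```

{"name": "servo_tool", "arguments": {"moves": [[[0,0,0,0,0,0.08,0]]]}}

```text
time: 8.7
ee_pos: [0.5862, 0.0562, 0.244]
tcp_rot: [-179.8, -0.3, 104.2]
wrist_force: [-0.2, 0.2, 1.6]
opening: -0.0001
```

{"name": "servo_tool", "arguments": {"moves": [[[0,0,0,0,0,0.08,0]]]}}

```text
time: 8.78
ee_pos: [0.5862, 0.0562, 0.2431]
tcp_rot: [-179.8, -0.3, 104.2]
wrist_force: [0.3, 0.0, 2.6]
opening: -0.0005
```

{"name": "servo_tool", "arguments": {"moves": [[[0,0,0,0,0,0.08,0]]]}}

```text
time: 8.87
ee_pos: [0.5862, 0.0562, 0.2422]
tcp_rot: [-179.8, -0.3, 104.2]
wrist_force: [-1.0, -0.3, 2.6]
opening: 0.0002
```

{"name": "servo_tool", "arguments": {"moves": [[[0,0,0,0,0,0.07,0]]]}}

```text
time: 8.95
ee_pos: [0.5862, 0.0562, 0.2414]
tcp_rot: [-179.8, -0.3, 104.2]
wrist_force: [-1.3, 0.3, 1.8]
opening: -0.0005
```

{"name": "servo_tool", "arguments": {"moves": [[[0,0,0,0,0,0.07,0]]]}}

```text
time: 9.03
ee_pos: [0.5861, 0.0562, 0.2406]
tcp_rot: [-179.8, -0.3, 104.1]
wrist_force: [-0.2, -0.3, 1.4]
opening: -0.0002
```

{"name": "servo_tool", "arguments": {"moves": [[[0,0,0,0,0,0.07,0]]]}}

```text
time: 9.12
ee_pos: [0.5862, 0.0562, 0.2399]
tcp_rot: [-179.8, -0.3, 104.2]
wrist_force: [-1.2, -0.3, 3.3]
opening: 0.0004
```

{"name": "servo_tool", "arguments": {"moves": [[[0,0,0,0,0,0.06,0]]]}}

```text
time: 9.2
ee_pos: [0.5862, 0.0562, 0.2394]
tcp_rot: [-179.8, -0.3, 104.2]
wrist_force: [-0.1, -0.5, 5.5]
opening: -0.0001
```

{"name": "servo_tool", "arguments": {"moves": [[[0,0,0,0,0,0.06,0]]]}}

```text
time: 9.28
ee_pos: [0.5862, 0.0562, 0.2392]
tcp_rot: [-179.9, -0.2, 104.2]
wrist_force: [-1.7, 0.8, 5.6]
opening: 0.0001
```

```bash
python3 - <<'E'
from h import *
import cv2
b=imaging.camera("side");a=imaging.camera("scene")
print(bot.get_obs()["wrist_force"])
cv2.imwrite("pics/w9.png",np.hstack([cv2.resize(b[230:280,258:308],(400,400),interpolation=cv2.INTER_CUBIC),cv2.resize(a[205:265,340:400],(400,400),interpolation=cv2.INTER_CUBIC)]))
E
```

```text
[-1.3959743  -0.18741582  4.40898898]
```

View pics/w9.png

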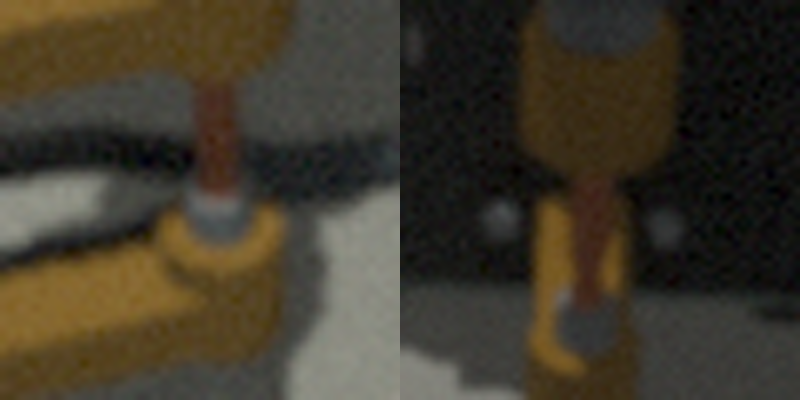

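Both views show the gap closed, and the force has risen above the drag. I'll press slightly more and hold for a moment so the contact stays once I back off.

{"name": "servo_tool", "arguments": {"moves": [[[0,0,0,0,0,0.08,0],[0,0,0,0,0,0.03,0],[0,0,0,0,0,0.03,0]]]}}

```text
time: 9.63
ee_pos: [0.5862, 0.0562, 0.2389]
tcp_rot: [-179.9, -0.2, 104.2]
wrist_force: [-1.1, 0.5, 4.6]
opening: -0.0003
```

{"name": "servo_tool", "arguments": {"moves": [[[0,0,0,0,0,0.1,0],[0,0,0,0,0,0.08,0]]]}}

```text
time: 9.8
ee_pos: [0.5862, 0.0562, 0.2384]
tcp_rot: [180.0, -0.2, 104.2]
wrist_force: [-3.2, -0.6, 8.3]
opening: -0.0003
```

{"name": "servo_tool", "arguments": {"moves": [[[0,0,0,0,0,0.05,0]]]}}

```text
time: 9.88
ee_pos: [0.5862, 0.0562, 0.2385]
tcp_rot: [179.9, -0.2, 104.2]
wrist_force: [-2.2, 0.5, 5.4]
opening: 0.0
```

{"name": "servo_tool", "arguments": {"moves": [[[0,0,0,0,0,-1,0],[0,0,0,0,0,-1.5,0],[0,0,0,0,0,-1,0],[0,0,0,0,0,0,6.5],[0,0,0,0,0,0,6.5],[0,0,0,0,0,0,6.5],[0,0,0,0,0,0,6.5],[0,0,0,0,0,0,6.5]]]}}

```text
time: 10.55
ee_pos: [0.5858, 0.0561, 0.2693]
tcp_rot: [-179.7, -0.3, 104.2]
wrist_force: [-0.5, -0.4, 0.3]
opening: 0.0606
```

```bash
python3 - <<'E'
from h import *
import cv2
b=imaging.camera("side");a=imaging.camera("wrist")
o=bot.get_obs();print(o["time"],o["ee_pos"],o["tcp_rot"],o["opening"],o["q"])
cv2.imwrite("pics/w10.png",np.hstack([cv2.resize(b[230:280,258:308],(400,400),interpolation=cv2.INTER_CUBIC),cv2.resize(a[170:410,200:440],(400,400))]))
E
```

```text
10.65 [0.58580137 0.05614187 0.26941153] [-179.72596532   -0.27556113  104.1535357 ] 0.06502773269386328 [  5.36277663  11.90779655  22.135294   100.5404285    0.23044099
  81.20795264]
```

View pics/w10.png

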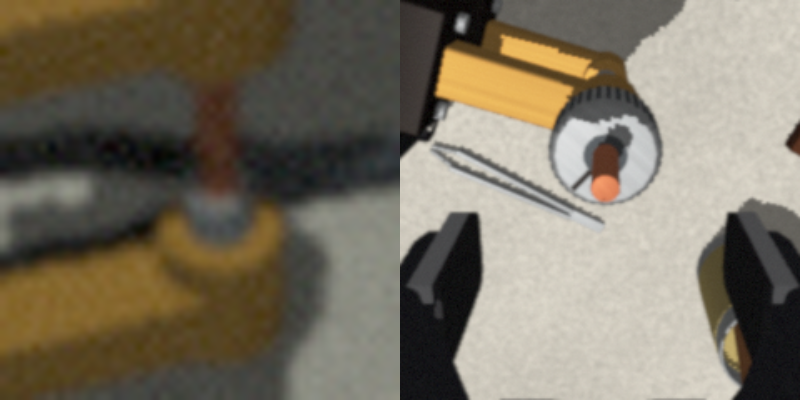

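{"name": "servo_tool", "arguments": {"moves": [[[0,0,0,0,0.05,2,7],[0,0,0,0,0,2,7],[0,0,0,0,0,2,7],[0,0,0,0,0,1.3,7],[0,0,0,0,0,0.4,7],[0,0,0,0,0,0,7]]]}}

```text
time: 11.15
ee_pos: [0.5856, 0.0565, 0.1889]
tcp_rot: [-179.8, -0.3, 104.2]
wrist_force: [0.2, 0.1, 0.0]
opening: 0.0699
```

{"name": "servo_tool", "arguments": {"moves": [[[0,0,0,0,0.08,0.3,7],[0,0,0,0,0,0,3.8],[0,0,0,0,0,0,3.8],[0,0,0,0,0,0,3.8],[0,0,0,0,0,0,3.8],[0,0,0,0,0,0,3.8],[0,0,0,0,0,0,3.8]]], "force": 80}}

```text
time: 11.73
ee_pos: [0.5864, 0.0566, 0.1882]
tcp_rot: [-179.8, -0.3, 104.1]
wrist_force: [-2.1, 0.2, -2.8]
opening: 0.0413
```

{"name": "servo_tool", "arguments": {"moves": [[[0,0,0.12,0,0,0,3.8],[0,0,0.12,0,0,0,3.8],[0,0,0.12,0,0,0,3.8],[0,0,0.12,0,0,0,3.8],[0,0,0.12,0,0,0,3.8],[0,0,0.12,0,0,0,3.8],[0,0,0.12,0,0,0,3.8],[0,0,0.1,0,0,0,3.8]]]}}

```text
time: 12.4
ee_pos: [0.5866, 0.0566, 0.1882]
tcp_rot: [-179.7, 0.1, 48.3]
wrist_force: [-1.0, 0.7, -2.6]
opening: 0.0411
```

```bash
python3 - <<'E'
from h import *
o=bot.get_obs();print(o["time"],o["ee_pos"],o["tcp_rot"],o["wrist_force"],o["torque"],o["opening"],o["joint_efforts"])
E
```

```text
12.4 [0.58664455 0.05655567 0.18823484] [-1.79670154e+02  7.64062574e-02  4.82697680e+01] [-1.02722487  0.68203736 -2.57817421] [-0.10081875  0.10626872  0.0854074 ] 0.04107771581097455 [-4.59572897e-03 -5.98346364e+01  4.89306986e+01 -2.92245587e-01
  1.08855916e-01 -1.67894516e+00]
```

{"name": "servo_tool", "arguments": {"moves": [[[0,0,0.06,0,0,0,3.8],[0,0,0.06,0,0,0,3.8],[0,0,0.04,0,0,0,3.8]]]}}

```text
time: 12.65
ee_pos: [0.5867, 0.0565, 0.1882]
tcp_rot: [-179.7, 0.2, 38.5]
wrist_force: [-1.4, -1.2, -3.6]
opening: 0.0414
```

```bash
python3 - <<'E'
from h import *
import cv2
o=bot.get_obs();print(o["time"],o["ee_pos"],o["tcp_rot"],o["wrist_force"],o["torque"],o["opening"],o["joint_efforts"])
a=imaging.camera("wrist");cv2.imwrite("pics/w11.png",cv2.resize(a[200:440,200:440],(400,400)))
E
```

```text
12.65 [0.58667899 0.05654135 0.18823313] [-1.79697288e+02  1.55138630e-01  3.84519237e+01] [-1.42829414 -1.24687425 -3.59968027] [-0.35921991  0.04421453  2.71898888] 0.04137937134556407 [ -1.612093   -59.85209584  48.92389297  -0.29485932   0.38023557
   1.93524666]
```

View pics/w11.png

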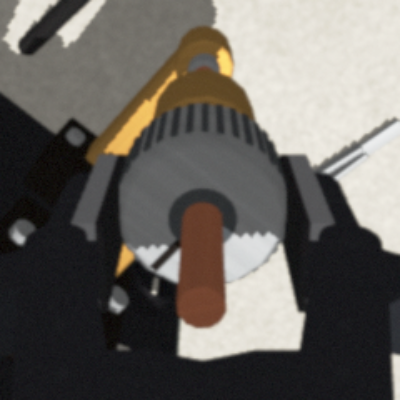

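The twist torque has jumped to 2.7 N m at yaw 38°, against about 40.7° as found, so the knob is on its stop. The rod in the picture still stands at its lowered height. I'll release and lift.

{"name": "servo_tool", "arguments": {"moves": [[[0,0,0,0,0,0,4.2],[0,0,0,0,0,0,7],[0,0,0,0,0,0,7],[0,0,0,0,0,0,7],[0,0,0,0,0,0,7],[0,0,0,0,0,-1.5,7],[0,0,0,0,0,-2.5,7],[0,0,0,0,0,-2.5,7],[0,0,0,0,0,-2.5,7],[0,0,0,0,0,-2.5,7],[0,0,0,0,0,-2.5,7],[0,0,0,0,0,0,7]]]}}

```text
time: 13.7
ee_pos: [0.5865, 0.0558, 0.3363]
tcp_rot: [-179.8, -0.0, 38.6]
wrist_force: [0.1, 0.2, 0.6]
opening: 0.0696
```

```bash
python3 - <<'E'
from h import *
import cv2
b=imaging.camera("side");a=imaging.camera("wrist");s=imaging.camera("scene")
o=bot.get_obs();print(o["time"],o["ee_pos"],o["tcp_rot"],o["opening"])
cv2.imwrite("pics/w12.png",np.hstack([cv2.resize(b[230:280,258:308],(400,400),interpolation=cv2.INTER_CUBIC),cv2.resize(a[140:340,220:420],(400,400))]))
cv2.imwrite("pics/s12.png",s)
T=imaging.calibration("wrist")
g=lambda p:(lambda q:(T["fx"]*q[0]/q[2]+T["cx"],T["fy"]*q[1]/q[2]+T["cy"]))(T["camera_from_world"][:3,:3]@p+T["camera_from_world"][:3,3])
print(g(np.array([.5865,.0565,.207])),g(np.array([.5865,.0565,.255])),g(np.array([.5865,.0565,.2385])),g(np.array([.5665,.0565,.207])))
E
```

```text
13.85 [0.58637954 0.05578679 0.33083408] [-179.60266399    0.26348457   38.62525397] 0.0701847285951492
(np.float64(320.16162443587547), np.float64(235.72973645597958)) (np.float64(319.4304253163373), np.float64(255.19258842184274)) (np.float64(319.7125439485226), np.float64(247.6832342277316)) (np.float64(304.9601498246195), np.float64(254.02080805882042))
```

View pics/w12.png

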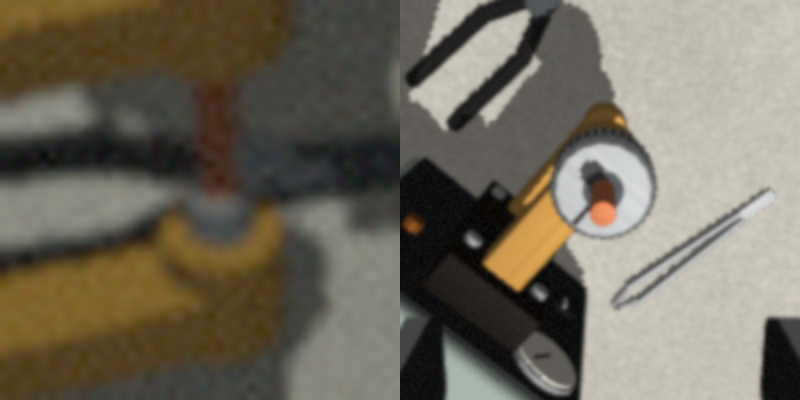

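View pics/s12.png

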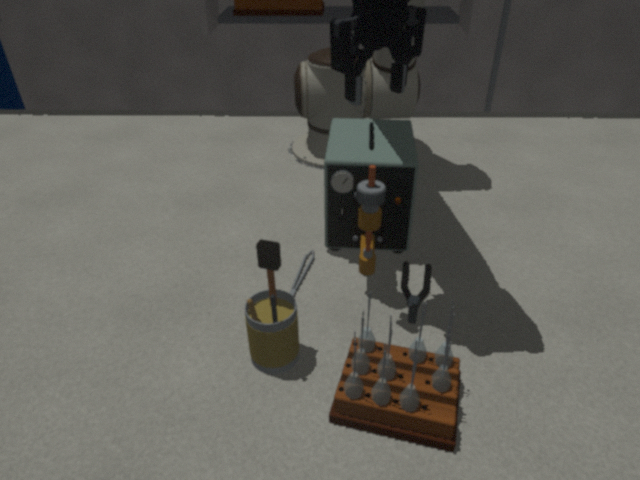

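Last checks before handing in:
- **Tips:** they touch in the side view, at crop (215,195).
- **Knob:** the groove is back along the arm.
- **Other items:** the rack, tin, tweezers and pliers sit at the same pixels as at the start.

```bash
python3 -c "
from workcell import bot
print(bot.job_done())"
```

```text
the job is handed in; nothing more can be done
None
```

I handed the job in at about 14 s of the 72 s allowed. The knob is tight again, the upper tip rests on the lower tip, and the gripper is clear. I got no verdict back.

**What I did**
- **Loosening:** I gripped the knob from above at 90 N and turned it about 1.1 rad anticlockwise. The groove turned with the gripper, so it did not slip noticeably. I missed the snap itself: 28° into the turn the torque was already down to about 0.15 N m, roughly the free-running level.
- **Sliding:** I pushed the rod down with shut fingers, feeling about 2–3 N of drag. Contact came after roughly 16 mm. The highest wrist reading was 8.3 N, so about 5 N between the tips.
- **Tightening:** I turned the knob back to its stop, where the torque rose to 2.7 N m at yaw 38.5° (40.7° when I first gripped it). Then I let go and lifted clear.

**Last checks**
- **Tips:** the side view after release shows no gap. I could not measure the final tip force. I expect about 3 N, because the rod's drag holds the sprung lower tip.
- **Knob:** the groove is back along the arm to within about 4° by eye, which agrees with the stop torque.
- **Other items:** the rack, tin, tweezers and pliers look unmoved in the scene picture, judged by eye and not measured.

No check failed. The force readings are noisy by about 1 N, so the force figures are approximate.

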